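# Seat the tapered arbor in the spindle nose

### The job

Take the slotted tool arbor out of the rack, set it shank-down in the upright spindle nose and bring its two slots over the spindle's drive dogs, whose angle you may have to find by turning the arbor lightly until it drops. Then push it fully home past the stiff knock-out pin until its flange lies flat on the spindle face, let go and move clear. Set it down slowly and never knock or force it against the nose (at most about 5 kg of push), and leave the pointed centre in the rack and the tape, tin and vice where they are.

Things in the scene. Friction and masses are not known exactly. Their poses are not given: they have to be found in the camera images.
- arbor: Loose steel tool arbor, 0.2 to 0.4 kg, upright in one of the rack's two holes. Origin: centre of the flange's underside; z up its axis. Flange 50 mm across, z 0 to 12 mm, with two drive slots, open below, above and outward, at its +y and -y sides: 15 mm wide (along x), from 17 mm off the axis to the rim. A half turn about z gives the same fit
- arbor_grip (a point): Where to grip the arbor: on its axis 36 mm above the flange's underside, axes as the arbor's. The body here (z 14 to 50 mm from the underside) has two flats that face +x and -x, 30 mm apart, 20 mm wide along y (36 mm over the round sides); a nut 28 mm across on top ends 63 mm above the underside
- arbor_tip (a point): Lower end of the arbor's tapered shank, on the axis 45 mm below the flange's underside. The shank is 18 mm across here and 32 mm at the flange
- centre: The rack's other holder, to be left alone: same shank, plain round 50 mm flange without slots, 12 mm thick, and a pointed cone on top that ends 68 mm above the flange's underside. Origin: centre of the flange's underside, z up
- rack: Fixed aluminium block 80 x 170 x 60 mm (x, y, z), origin under its centre. Two upright through holes 37 mm in diameter at y = +45 and -45 mm; the holders' flanges rest on the top face at z = 60 mm. The arbor's x axis lies within 0.25 rad of the rack's
- nose: Fixed grey column of a tool-setting stand, 112 mm across at the foot, 84 mm above; origin under its centre, z up. It carries a braked steel spindle (holds against 2 N m) with a tapered bore open upward. More than 60 N between arbor and nose, which a landing on the dogs at 30 mm/s can give, fails the job
- nose_face (a point): Centre of the spindle's ring-shaped top face, 75 mm above the nose's origin, axes as the nose's; a seated arbor has its origin here. The bore is 34 mm across here and narrows with the shank, which has about 0.8 mm to spare all round when seated and 2 mm at 8 mm higher
- nose_dogs (a point): On the axis, level with the tops of the two drive dogs, 8 mm above the face. Dogs on opposite sides, 12 mm wide, 18.5 to 28.5 mm off the axis, roughly along the nose's +y and -y: the spindle stands turned by -0.5 to +0.5 rad about z against the nose; this is not measured: look or feel for it. The slots drop over them within about 0.05 rad of the true angle
- nose_pin (a point): Top of the knock-out pin in the bore as it stands at the start, 40 mm below the face. The shank's tip meets it 5 mm before home. It takes about 8 N to push down, has no spring and stays where it is left; then the flange lands flat on the rigid face
- tape: Bystander: roll of brown tape 96 mm across, 48 mm high; origin under its centre
- tin: Bystander: round tin 60 mm across, 24 mm high; origin under its centre
- vice: Bystander: small vice 127 x 60 x 42 mm; origin under its centre
Mind the look-alikes: they are no part of the job. What is shaped like the arbor but green or turquoise is not meant.

How it is judged:
On the way, in this order (a step that is already met when the one before it is completed fails the run):
1. the arbor is lifted clear of the rack (z of arbor in the frame of rack above 0.11 m), for 0.1 s.
2. the arbor's slots have dropped over the dogs (z of arbor in the frame of nose_face below 0.0065 m and horizontal distance between arbor and nose_face below 0.004 m and angle between arbor's own z axis and vertical below 0.08 rad), for 0.1 s.
At the end, for the whole second after the job is handed in: Arbor upright (within 2 degrees) in the spindle nose, slots over the dogs, flange within 2 mm of the face and 3 mm of the axis, released, at rest; the pointed centre still in the rack (within 20 mm), tape, tin and vice where they stood (within 30 mm) (z of arbor in the frame of nose_face below 0.002 m and horizontal distance between arbor and nose_face below 0.003 m and angle between arbor's own z axis and vertical below 0.035 rad and linear speed of arbor below 0.01 m/s and distance of centre from where it was at the start of the episode below 0.02 m and distance of each of tape, tin, vice from where it was at the start of the episode below 0.03 m); the robot touches nothing.
It fails at once if the arbor is forced against the nose with more than 60 N (contact force between arbor and nose above 60 N).
It fails at once if the pointed centre is pulled out of the rack (distance of centre from where it was at the start of the episode above 0.02 m).
It fails at once if the tape, the tin or the vice is knocked away (distance of any of tape, tin, vice from where it was at the start of the episode above 0.03 m).
It also fails if it takes over 61 s, if anything falls off the work surface, if the arm or the gripper's body presses on something with over 40 N, if the wrist force passes 120 N, or if a joint passes its speed limit or range.

### The arm

A 6-joint arm with a two-finger parallel gripper is mounted at the origin on a cart in front of the work surface, level with it; the furniture and walls round the work are solid. World frame = base frame: x ahead of the robot, y to its left, z up, the work surface at z = 0. Lengths are in m, angles in rad, forces in N, time in s.
With the tool pointing down it reaches from about 0.325 to 1 m from the base axis. Payload 5.1 kg.
Tool frame: the origin (TCP) lies on the front face of the gripper's body, between the roots of the fingers; the fingertips stand 73 mm ahead of it and the grasp point (between the pads) lies 54 mm ahead of it; z points along the fingers, y is the line along which they close (so a half turn about z gives the same grasp; the last joint's range is limited). The gripper opens to 85 mm and grips with 20 to 120 N. Pads are 22 mm wide; open, the fingers measure 114 mm over their backs; the gripper's body (76 mm by 85 mm) begins 54 mm behind the grasp point. The pads swing forward as they close: fully open they stand 13 mm farther back than shut.
Start: joints at [1.242, 0.124, 1.65, -0, 1.367, -0.083], TCP at [0.158, 0.63, 0.304] pointing down, gripper open.
Joint ranges: [-2.61, 2.61], [-1.02, 2.33], [0.03, 2.71], [-1.35, 4.49], [0.32, 2.68], [-2.91, 2.91]. Speed limits (rad/s): [2.57, 2.57, 3.14, 3.14, 3.14, 3.14].

### API

Orientations are given as a rotation vector (axis times angle).
In Python, from bench import arm gives the robot as it stands.
- The arm moves only by the shell command python3 -m handwheel 'ROWS' [FORCE]. ROWS is JSON, one flat list of numbers, 7 for each row, row after row: the shift along the world's x, y, z in mm, then the turn, a rotation vector about the world's x, y, z in degrees, then the gripper's target within -1 to 1 (fully open at 1, half-way at 0, shut at -1). In form: [x, y, z, ax, ay, az, fingers, x, y, z, ax, ay, az, fingers, ...]. A call has 1 to 5 rows; each row shifts and turns the commanded pose from where the row before left it; what a row does not reach is not made up. A row lasts 1/10 s, in which the tool goes at most 50 mm and 8.59 degrees, less where a joint would pass 70% of its speed; a pose out of reach is approached as far as the arm can. A call with a gripper value outside its range is refused whole. The fingers move at their own pace and stop on an object; FORCE is the grip in N (left out, the last holds). Time passes only in rows, so rows that do not move let the fingers close. It gives the time, the measured TCP pose, the force, the opening and the grip force at its end, in the units of the state.
- arm.read_state(): the state, without advancing time (a new reading comes with each control period).
- arm.snapshot(name): name is "scene" or "top" or "wrist"; returns a dict with "color" (480x640x3 uint8, blue, green, red), "z_map" (480x640 float32, m along the optical axis (not along the pixel's ray), 0 where there is no reading), "fx", "fy", "cx", "cy" (pixels), "R" (3x3) and "t" (3): a world point X has camera coordinates R X + t. Camera axes: x right, y down, z forward; pixel columns grow to the right and rows downward; lengths in m; the calibration is good to about 2 mm. A picture is of the moment at which its call begins.
- arm.close_job(): hands the job in; it is judged then, once.
Trained networks look in the newest picture that a camera, given by its name, has taken for a name from the list of things; names that differ only in an ending like _2 or _b are one class to them, and where a whole thing is asked for, a point or a joint stands for the part that bears it (a point fixed in the world has none). Each returns a list of dicts, best first, with "score" (0 to 1); they miss things now and then, are a little off and sometimes report something else, mostly with a low value. They report only what shows in the picture. A call takes as long as a camera call. They do not tell look-alikes from the thing itself.
- arm.find_in(target, camera): "at" ([column, row] in pixels, amid what is visible of it).
- arm.trace(target, camera): "mask" (480x640 bool, what is visible of it) and "at" ([column, row] in pixels, amid what is visible of it).
- arm.landmark_of(target, camera): "at" ([column, row] in pixels: a listed point, or the origin of a listed thing).
The state is a dict: "t": time; "joints": joint angles; "joint_vel": joint speeds; "joint_torque": joint torques, N m; "tool_pos": TCP position; "orientation": TCP orientation; "force": force on the tool from outside, world axes, zero at the start; "torque": the same for the moment, N m; "width": finger opening in m; "grasp_force": force on a finger pad.
Only numpy, scipy, OpenCV 4.12 (cv2) and the standard library are available. Lean on these libraries where they do the work, as an engineer would, in place of code of your own. Each camera call takes 0.05 s, during which the arm holds its last target. There are 200 camera calls.

## Working session

There is one attempt and no reset: what is moved stays moved. The work goes in short steps, Python scripts to look and compute and a shell command to move; the robot and the scene stay as the last step left them, time stands still between calls to the robot, and variables do not carry over. Pictures are saved under pics/ and viewed, at most 10 in all, crops included, and the job is handed in when it is done.

```bash
mkdir -p pics; ls
python3 - <<'E'
from bench import arm
import cv2,numpy as np
ims=[]
for c in ["scene","top"]:
    s=arm.snapshot(c); cv2.imwrite(f"pics/{c}0.png",s["color"])
    R,t=np.array(s["R"]),np.array(s["t"]); print(c,"cam at",(-R.T@t).round(3))
    for n in ["arbor","centre","rack","nose","nose_face","arbor_grip","tape","tin","vice"]:
        f=arm.landmark_of(n,c)
        for d in f[:3]:
            u,v=d["at"]; z=s["z_map"][int(np.clip(v,0,479)),int(np.clip(u,0,639))]
            p=R.T@(np.array([(u-s["cx"])/s["fx"]*z,(v-s["cy"])/s["fy"]*z,z])-t)
            print(n,round(d["score"],2),np.round(d["at"]),p.round(3))
st=arm.read_state();print(st["tool_pos"],st["orientation"],st["force"])
E
```

```text
pics
scene cam at [-0.05  -0.562  0.826]
arbor 0.84 [271. 209.] [0.577 0.081 0.067]
arbor 0.69 [211. 230.] [0.453 0.121 0.074]
arbor 0.66 [170. 262.] [0.349 0.117 0.071]
nose 0.74 [405. 322.] [ 0.52  -0.278  0.055]
nose 0.33 [409. 294.] [ 0.57  -0.252  0.063]
nose_face 0.63 [409. 296.] [ 0.568 -0.254  0.062]
arbor_grip 0.97 [169. 251.] [0.353 0.118 0.095]
arbor_grip 0.82 [210. 211.] [0.46  0.125 0.116]
arbor_grip 0.63 [275. 197.] [0.588 0.081 0.093]
tape 0.88 [314. 188.] [0.714 0.084 0.037]
tin 0.86 [372. 219.] [ 0.725 -0.064  0.025]
vice 0.95 [444. 256.] [ 0.718 -0.237  0.034]
top cam at [ 0.504 -0.035  1.184]
arbor 0.76 [250. 228.] [0.585 0.092 0.109]
arbor 0.71 [227. 288.] [0.466 0.13  0.125]
arbor 0.67 [251. 158.] [ 0.745  0.109 -0.003]
centre 0.65 [275. 282.] [0.48  0.039 0.109]
rack 0.88 [255. 280.] [0.482 0.084 0.061]
nose 0.87 [417. 246.] [ 0.56  -0.241  0.085]
nose_face 0.84 [431. 248.] [ 0.558 -0.277  0.046]
arbor_grip 0.81 [223. 285.] [0.472 0.139 0.122]
arbor_grip 0.73 [227. 340.] [0.365 0.128 0.109]
arbor_grip 0.63 [247. 224.] [0.591 0.098 0.11 ]
tape 0.68 [251. 156.] [0.749 0.108 0.002]
tape 0.46 [228. 286.] [0.47  0.128 0.122]
tin 0.59 [324. 163.] [ 0.735 -0.052  0.025]
tin 0.59 [225. 285.] [0.471 0.133 0.127]
tin 0.57 [405. 163.] [ 0.736 -0.221  0.042]
vice 0.73 [406. 158.] [ 0.747 -0.223  0.039]
[0.15816829 0.63046017 0.30394045] [-3.85102448e-01 -3.11787843e+00 -5.32331577e-05] [-0.26802466  0.70296358  0.38279037]
```

Run:
```python
import cv2,numpy as np
a=cv2.imread("pics/scene0.png")[150:370,120:500]; b=cv2.imread("pics/top0.png")[120:380,180:480]
a=cv2.resize(a,(600,347),interpolation=3);b=cv2.resize(b,None,fx=2.65,fy=2.65,interpolation=3)[:600]
cv2.imwrite("pics/a.png",a);cv2.imwrite("pics/b.png",cv2.resize(b,(692,600)))
```

```text
(no output)
```

View pics/a.png

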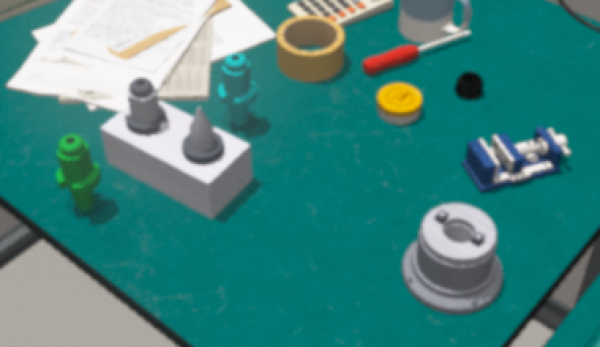

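View pics/b.png

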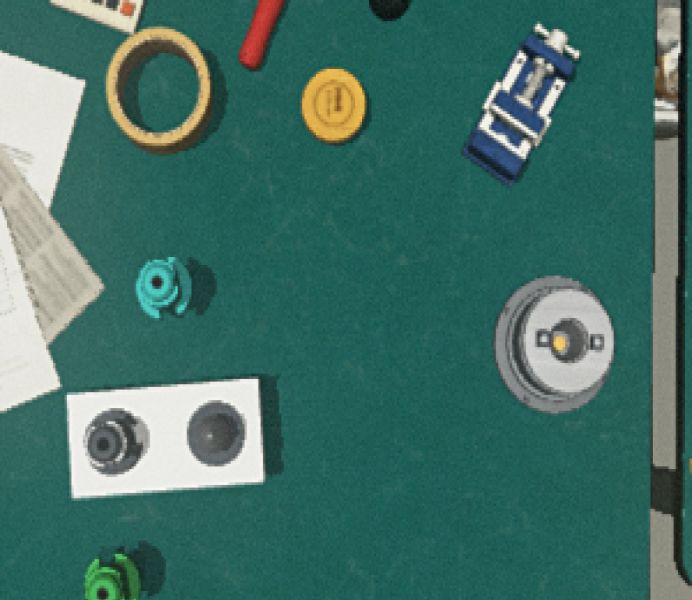

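The candidates are green at scene (169,255), grey at (210,220) and turquoise at (272,205). The grey steel one stands in the white rack and has a nut on top, so it is the arbor. The centre sits beside it at (249,243). The green and turquoise ones stand outside the rack and are look-alikes. Next I'll measure positions from depth.

```bash
cat > h.py <<'E'
from bench import arm
import cv2,numpy as np
def cloud(s):
    v,u=np.mgrid[0:480,0:640]; z=s["z_map"]
    C=np.stack([(u-s["cx"])/s["fx"]*z,(v-s["cy"])/s["fy"]*z,z],-1)
    P=(C-np.array(s["t"]))@np.array(s["R"]); P[z==0]=np.nan
    return P
def near(P,xy,r,z0,z1):
    return (np.hypot(P[...,0]-xy[0],P[...,1]-xy[1])<r)&(P[...,2]>z0)&(P[...,2]<z1)
def state():
    s=arm.read_state(); R=cv2.Rodrigues(np.array(s["orientation"]))[0]
    print("t",round(s["t"],2),"tcp",(np.array(s["tool_pos"])*1000).round(1),"yawY",np.degrees(np.arctan2(R[1,1],R[0,1])).round(2),"z",R[:,2].round(4),"F",np.round(s["force"],1),"w",round(s["width"]*1000,1))
    return s,R
E
python3 - <<'E'
from h import *
s=arm.snapshot("top");P=cloud(s)
def md(n,m):
    q=P[m]; print(n,m.sum(),q.mean(0).round(4),((q.max(0)+q.min(0))/2).round(4), (q.max(0)-q.min(0)).round(4))
md("nut",near(P,(.468,.13),.03,.110,.135))
m=near(P,(.48,.084),.12,.055,.065)
r=cv2.minAreaRect((P[m][:,:2]*1000).astype(np.float32));print("rack",r)
md("nose",near(P,(.56,-.25),.06,.068,.08))
md("dogs",near(P,(.56,-.25),.045,.079,.1))
q=P[near(P,(.56,-.25),.045,.079,.1)]; print(q.round(4)[:40])
state()
E
```

```text
nut 202 [0.4677 0.1342 0.1202] [0.4673 0.1353 0.1191] [0.0315 0.0333 0.0182]
rack ((484.88916015625, 102.359130859375), (192.6607208251953, 184.12460327148438), 38.74646759033203)
nose 931 [ 0.5564 -0.2611  0.0746] [ 0.5569 -0.2614  0.0742] [0.0776 0.0792 0.0115]
dogs 85 [ 0.5587 -0.2623  0.0822] [ 0.5563 -0.2582  0.0833] [0.0649 0.0687 0.0086]
[[ 0.5887 -0.2538  0.0794]
 [ 0.5887 -0.2557  0.0804]
 [ 0.585  -0.266   0.0792]
 [ 0.5824 -0.2478  0.0798]
 [ 0.5811 -0.272   0.0799]
 [ 0.5815 -0.2823  0.0791]
 [ 0.5795 -0.2843  0.0794]
 [ 0.5763 -0.2479  0.0801]
 [ 0.5719 -0.232   0.0793]
 [ 0.5728 -0.2696  0.0826]
 [ 0.568  -0.2381  0.0791]
 [ 0.5695 -0.2902  0.0806]
 [ 0.5696 -0.2926  0.079 ]
 [ 0.5671 -0.28    0.0812]
 [ 0.5652 -0.2785  0.0792]
 [ 0.5617 -0.2336  0.0825]
 [ 0.5617 -0.2355  0.0834]
 [ 0.5616 -0.2372  0.0849]
 [ 0.5619 -0.2398  0.0814]
 [ 0.5617 -0.2408  0.0868]
 [ 0.5596 -0.2334  0.0839]
 [ 0.5596 -0.2354  0.0838]
 [ 0.5598 -0.2379  0.081 ]
 [ 0.5597 -0.2394  0.0841]
 [ 0.5598 -0.2413  0.0844]
 [ 0.561  -0.2799  0.0822]
 [ 0.561  -0.2816  0.0837]
 [ 0.5612 -0.284   0.0819]
 [ 0.5612 -0.2857  0.0833]
 [ 0.5614 -0.2886  0.0792]
 [ 0.5614 -0.2904  0.0804]
 [ 0.5574 -0.2239  0.0812]
 [ 0.5576 -0.2337  0.0826]
 [ 0.5577 -0.2357  0.0827]
 [ 0.5578 -0.2378  0.0817]
 [ 0.5578 -0.2396  0.0832]
 [ 0.5579 -0.2417  0.0828]
 [ 0.5589 -0.281   0.0864]
 [ 0.5591 -0.2837  0.0832]
 [ 0.5592 -0.286   0.0823]]
t 1.05 tcp [158.2 630.4 303.9] yawY 75.91 z [-0.  0. -1.] F [-0.   0.8  0.7] w 85.5
```

```bash
python3 -m handwheel '[20,-32,0,0,0,-5,1,20,-32,0,0,0,-5,1,20,-32,0,0,0,-5,1,20,-32,0,0,0,-5,1,20,-32,0,0,0,-5,1]' 20
python3 -m handwheel '[20,-32,0,0,0,-5,1,20,-32,0,0,0,-5,1,20,-32,0,0,0,-5,1,20,-32,0,0,0,-5,1,20,-32,0,0,0,-5,1]' 
python3 -m handwheel '[20,-32,-6,0,0,-5,1,20,-32,-6,0,0,-5,1,23,-35,-6,0,0,-5,1,23,-35,-6,0,0,-5,1,23,-41,0,0,0,-1,1]'
python3 - <<'E'
from h import *
state()
s=arm.snapshot("wrist");P=cloud(s);cv2.imwrite("pics/w1.png",s["color"])
print((-np.array(s["R"]).T@s["t"]).round(3))
m=near(P,(.467,.135),.03,.115,.135);q=P[m];print(m.sum(),q.mean(0),(q.max(0)+q.min(0))/2,q.max(0)-q.min(0))
print(np.argwhere(m).mean(0))
E
```

```text
t: 1.55
tool_pos: [0.2587, 0.4692, 0.3041]
orientation: [1.055, 2.959, 0.001]
force: [0.1, -0.4, -0.4]
width: 0.0853
grasp_force: 0.0
t: 2.05
tool_pos: [0.3587, 0.3091, 0.3042]
orientation: [1.671, 2.66, 0.001]
force: [1.3, 0.1, 0.7]
width: 0.0857
grasp_force: 0.0
t: 2.55
tool_pos: [0.4674, 0.1341, 0.2792]
orientation: [-2.125, -2.313, 0.001]
force: [1.7, 0.5, -0.7]
width: 0.0852
grasp_force: 0.0
t 2.55 tcp [467.4 134.1 279.2] yawY 4.85 z [-8.e-04  1.e-04 -1.e+00] F [ 1.7  0.5 -0.7] w 85.2
[0.461 0.21  0.349]
1869 [0.46904957 0.13946444 0.12246484] [0.46925612 0.1381418  0.1202069 ] [0.02798916 0.02753073 0.0103933 ]
[242.2070626  325.15516319]
```

View pics/w1.png

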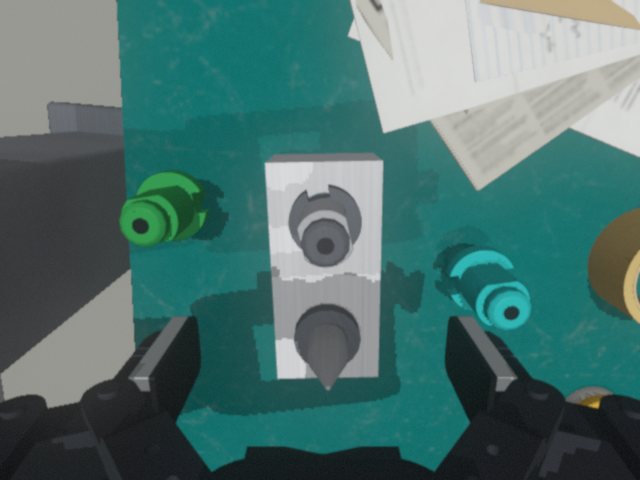

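The wrist picture shows the grey arbor in the rack at (325,220), nut at (325,242), with its +y slot at (318,190). The centre is at (328,345) and the look-alikes are outside the rack. Next: the flange circle and slot angle from depth.

```bash
cat >> h.py <<'E'
from scipy.optimize import least_squares
def rim(P,c0,z0,z1,R=.025):
    """fit flange/disc circle of known radius to the cloud's outer points, by maximum fill"""
    q=P[near(P,c0,R+.012,z0,z1)][:,:2]
    a=np.arctan2(*(q-c0).T[::-1]); out=[]
    for b in np.arange(-180,180,6):
        k=np.abs((np.degrees(a)-b+180)%360-180)<3
        if k.sum()>3: out.append(q[k][np.argsort(np.hypot(*(q[k]-c0).T))[-3]])
    out=np.array(out)
    f=least_squares(lambda c:np.hypot(*(out-c).T)-R,c0,loss="soft_l1",f_scale=.001)
    return f.x,q
E
python3 - <<'E'
from h import *
s=arm.snapshot("wrist");P=cloud(s)
c,q=rim(P,np.array([.469,.138]),.067,.079); print("centre",c,len(q))
d=q-c; r=np.hypot(*d.T); a=np.degrees(np.arctan2(d[:,1],d[:,0]))
k=(r>.0185)&(r<.024)
h,e=np.histogram(a[k],np.arange(0,181,4)); print(list(zip(e[:-1].astype(int),h)))
# table top & white rack
m=near(P,(.48,.09),.13,.055,.0625);m8=(m*255).astype(np.uint8)
pts=P[m][:,:2]*1000
print(cv2.minAreaRect(pts.astype(np.float32)))
g=s["color"][170:275,270:380]; cv2.imwrite("pics/w2.png",cv2.resize(g,None,fx=5,fy=5,interpolation=2))
# flats: body points z .08-.108
b=P[near(P,c,.03,.08,.106)]; print(len(b), b.mean(0))
E
```

```text
centre [0.4693659  0.13738703] 1363
[(np.int64(0), np.int64(18)), (np.int64(4), np.int64(18)), (np.int64(8), np.int64(17)), (np.int64(12), np.int64(17)), (np.int64(16), np.int64(19)), (np.int64(20), np.int64(17)), (np.int64(24), np.int64(17)), (np.int64(28), np.int64(19)), (np.int64(32), np.int64(14)), (np.int64(36), np.int64(19)), (np.int64(40), np.int64(17)), (np.int64(44), np.int64(20)), (np.int64(48), np.int64(17)), (np.int64(52), np.int64(19)), (np.int64(56), np.int64(20)), (np.int64(60), np.int64(16)), (np.int64(64), np.int64(20)), (np.int64(68), np.int64(17)), (np.int64(72), np.int64(17)), (np.int64(76), np.int64(19)), (np.int64(80), np.int64(19)), (np.int64(84), np.int64(16)), (np.int64(88), np.int64(2)), (np.int64(92), np.int64(0)), (np.int64(96), np.int64(2)), (np.int64(100), np.int64(0)), (np.int64(104), np.int64(2)), (np.int64(108), np.int64(1)), (np.int64(112), np.int64(1)), (np.int64(116), np.int64(0)), (np.int64(120), np.int64(0)), (np.int64(124), np.int64(4)), (np.int64(128), np.int64(20)), (np.int64(132), np.int64(20)), (np.int64(136), np.int64(18)), (np.int64(140), np.int64(20)), (np.int64(144), np.int64(18)), (np.int64(148), np.int64(18)), (np.int64(152), np.int64(17)), (np.int64(156), np.int64(19)), (np.int64(160), np.int64(18)), (np.int64(164), np.int64(19)), (np.int64(168), np.int64(14)), (np.int64(172), np.int64(19)), (np.int64(176), np.int64(16))]
((475.8635559082031, 113.71919250488281), (196.50205993652344, 210.0492401123047), 42.90953063964844)
358 [0.46701807 0.15326388 0.09363591]
```

View pics/w2.png

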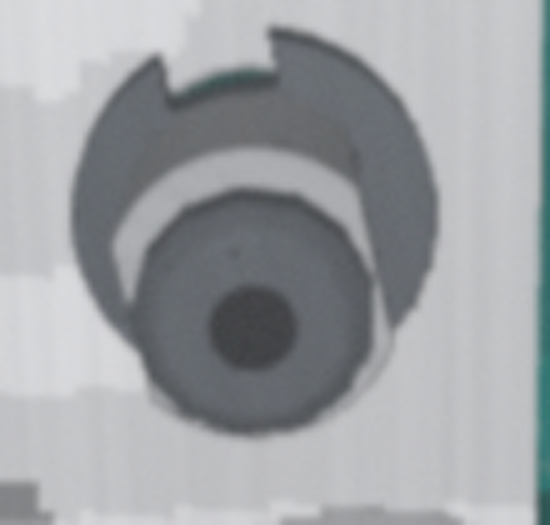

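Slot gap centred at 107.5°, so the arbor yaw is about +17.5°, and its axis is at (469,137.5). Aligning, descending and gripping.

```bash
python3 -m handwheel '[2,3,-20,0,0,6.3,1,0,0,-35,0,0,6.3,1,0,0,-35,0,0,0,1,0,0,-25,0,0,0,1,0,0,-13.5,0,0,0,1]' 
python3 -m handwheel '[0,0,0,0,0,0,-1,0,0,0,0,0,0,-1,0,0,0,0,0,0,-1,0,0,0,0,0,0,-1,0,0,0,0,0,0,-1]' 60
python3 -m handwheel '[0,0,0,0,0,0,-1,0,0,0,0,0,0,-1,0,0,0,0,0,0,-1]' 60
python3 -c "
from h import *
state()"
```

```text
t: 3.15
tool_pos: [0.4676, 0.1387, 0.1489]
orientation: [-1.855, -2.532, 0.004]
force: [-0.3, -0.3, 0.8]
width: 0.0852
grasp_force: 0.0
t: 3.65
tool_pos: [0.4703, 0.1387, 0.1534]
orientation: [1.856, 2.532, 0.004]
force: [-1.7, 0.1, 6.5]
width: 0.029
grasp_force: 61.1
t: 3.95
tool_pos: [0.4703, 0.1387, 0.1534]
orientation: [1.856, 2.532, 0.003]
force: [-0.9, 0.1, 6.3]
width: 0.0293
grasp_force: 61.1
t 3.95 tcp [470.3 138.7 153.4] yawY 17.52 z [ 2.8e-03  6.0e-04 -1.0e+00] F [-0.9  0.1  6.3] w 29.3
```

```bash
python3 -m handwheel '[0,0,10,0,0,0,-1,0,0,20,0,0,0,-1,0,0,35,0,0,0,-1,0,0,40,0,0,0,-1,0,0,35,0,0,0,-1]' 60
python3 - <<'E'
from h import *
state()
s=arm.snapshot("wrist");cv2.imwrite("pics/w3.png",s["color"])
E
```

```text
t: 4.45
tool_pos: [0.4688, 0.1384, 0.293]
orientation: [1.857, 2.534, 0.0]
force: [0.3, 0.8, -2.7]
width: 0.0296
grasp_force: 60.0
t 4.45 tcp [468.8 138.4 293. ] yawY 17.51 z [ 1.e-04 -0.e+00 -1.e+00] F [ 0.3  0.8 -2.7] w 29.6
```

View pics/w3.png

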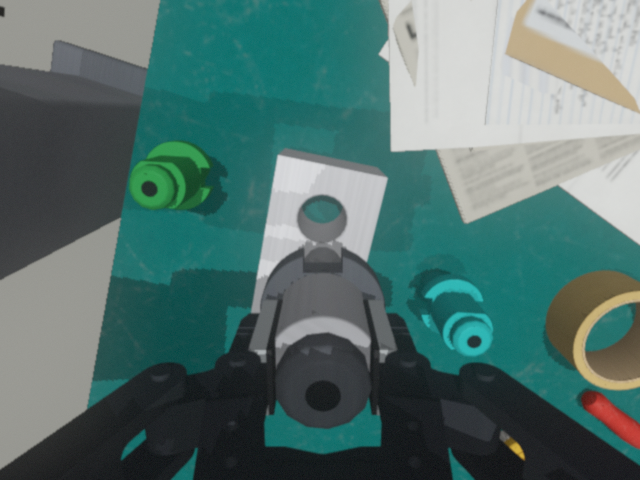

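Gripped cleanly; the arbor's slot is at (322,255) in line with the tool, and the rack hole at (322,215) is empty. Checking free space beyond the nose and where the arbor sits in the tool.

Run:
```python
from h import *
st,R=state();T=np.array(st["tool_pos"])
s=arm.snapshot("top");P=cloud(s)
for y in np.arange(-.55,-.25,.05):
    print(y.round(2),[float(np.nanmax(np.r_[-9,P[(abs(P[...,1]-y)<.025)&(abs(P[...,0]-x)<.05)][:,2]])).__round__(2) for x in (.4,.5,.6,.7,.8)])
s=arm.snapshot("wrist");P=cloud(s)
L=(P-T)@R   # tool frame
z=L[...,2]; m=(np.abs(L[...,1])<.03)&(np.abs(L[...,0])<.03)
print("depth hist",np.histogram(z[m],np.arange(.02,.12,.004)))
q=L[m&(z<.034)&(z>.02)&(np.hypot(L[...,0],L[...,1])<.02)];print("nut",len(q),(q.max(0)+q.min(0))/2,q.max(0)-q.min(0))
k=(z>.070)&(z<.085)&(np.hypot(L[...,0],L[...,1])<.03);q=L[k];print("flange",len(q),q.min(0),q.max(0),np.median(q[:,2]))
```

```text
t 4.5 tcp [471.3 138.8 300.4] yawY 17.52 z [ 0.0111  0.002  -0.9999] F [2.8 1.4 1.9] w 29.1
-0.55 [0.0, 0.01, 0.02, 0.01, 0.02]
-0.5 [0.01, 0.02, 0.02, 0.01, 0.02]
-0.45 [0.01, 0.01, 0.0, 0.01, 0.02]
-0.4 [0.01, 0.01, 0.0, 0.01, 0.02]
-0.35 [0.01, 0.01, 0.01, 0.01, 0.01]
-0.3 [0.01, 0.08, 0.08, 0.01, 0.03]
-0.25 [0.01, 0.08, 0.09, 0.05, 0.04]
depth hist (array([1074, 1112, 2006, 5758, 2061,  980, 2803,  995,  949,  855,  799,
        682,  466,  322,  286, 1672,  760,  338,  237,    4,   21,   49,
         52,   57]), array([0.02 , 0.024, 0.028, 0.032, 0.036, 0.04 , 0.044, 0.048, 0.052,
       0.056, 0.06 , 0.064, 0.068, 0.072, 0.076, 0.08 , 0.084, 0.088,
       0.092, 0.096, 0.1  , 0.104, 0.108, 0.112, 0.116]))
nut 5534 [0.00048043 0.00069505 0.02700157] [0.02628774 0.03365723 0.01399262]
flange 2971 [ 0.00015782 -0.02410142  0.07000131] [0.02367878 0.02568708 0.0849933 ] 0.08320143486199136
```

```bash
python3 -m handwheel '[4,-20,0,0,0,-2,-1,6,-36,0,0,0,-2,-1,6,-36,0,0,0,-2,-1,6,-36,0,0,0,-2,-1,6,-36,0,0,0,-2,-1]' 60
python3 -m handwheel '[6,-36,0,0,0,-2,-1,6,-36,0,0,0,-2,-1,6,-36,0,0,0,-2,-1,6,-36,0,0,0,-2,-1,6,-36,0,0,0,-2,-1]' 60
python3 -m handwheel '[6,-36,0,0,0,-1.5,-1,6,-36,0,0,0,0,-1,6,-36,0,0,0,0,-1,6,-36,0,0,0,0,-1,5,-25,0,0,0,0,-1]' 60
python3 -m handwheel '[0,0,0,0,0,0,-1,0,0,0,0,0,0,-1,0,0,0,0,0,0,-1]' 60
python3 - <<'E'
from h import *
st,R=state();T=np.array(st["tool_pos"])
s=arm.snapshot("wrist");P=cloud(s);cv2.imwrite("pics/w4.png",s["color"])
c=s["R"],s["t"]; print((-np.array(s["R"]).T@s["t"]).round(3))
np.savez("w4.npz",P=P,T=T,R=R,col=s["color"],K=[s["fx"],s["fy"],s["cx"],s["cy"]],cR=s["R"],ct=s["t"])
E
```

```text
t: 5.1
tool_pos: [0.496, -0.0267, 0.2885]
orientation: [-2.07, -2.358, 0.004]
force: [0.4, 0.3, -2.4]
width: 0.0289
grasp_force: 60.1
t: 5.6
tool_pos: [0.5261, -0.2066, 0.2882]
orientation: [-2.268, -2.168, 0.002]
force: [0.9, 0.4, -2.6]
width: 0.0292
grasp_force: 60.1
t: 6.1
tool_pos: [0.5552, -0.3762, 0.2877]
orientation: [-2.295, -2.138, 0.002]
force: [0.0, 0.0, -3.2]
width: 0.0291
grasp_force: 60.1
t: 6.4
tool_pos: [0.5557, -0.3734, 0.2895]
orientation: [-2.294, -2.141, 0.0]
force: [1.0, -0.9, -3.6]
width: 0.0289
grasp_force: 60.1
t 6.4 tcp [ 555.7 -373.4  289.5] yawY -3.95 z [-0.0024  0.0022 -1.    ] F [ 1.  -0.9 -3.6] w 28.9
[ 0.561 -0.298  0.36 ]
```

View pics/w4.png

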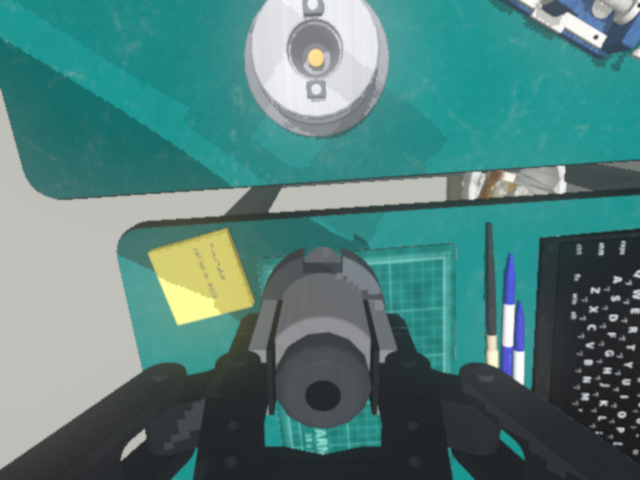

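The nose is at (315,45) with its dogs at (313,5) and (316,90). Moving in so the whole face shows, then measuring the dogs.

```bash
python3 -m handwheel '[0,15,0,0,0,0,-1,0,20,0,0,0,0,-1,0,10,0,0,0,0,-1,0,0,0,0,0,0,-1,0,0,0,0,0,0,-1]' 60
python3 - <<'E'
from h import *
st,R=state();T=np.array(st["tool_pos"])
s=arm.snapshot("wrist");P=cloud(s);col=s["color"]
np.savez("w5.npz",P=P,T=T,R=R,col=col,K=[s["fx"],s["fy"],s["cx"],s["cy"]],cR=s["R"],ct=s["t"])
m=near(P,(.557,-.262),.06,.070,.079); c=P[m][:,:2].mean(0)
c,q=rim(P,c,.070,.079,.042); print("face rim centre r=42",c)
v,u=np.argwhere(m).mean(0);u,v=int(u),int(v);print(u,v)
v0=max(0,v-85);g=col[v0:v+85,u-100:u+100]; print("crop origin",u-100,v0)
cv2.imwrite("pics/w5.png",cv2.resize(g,None,fx=3.5,fy=3.5,interpolation=2))
E
```

```text
t: 6.95
tool_pos: [0.5564, -0.3288, 0.2918]
orientation: [2.295, 2.144, -0.0]
force: [0.7, 0.3, -2.0]
width: 0.029
grasp_force: 60.1
t 6.95 tcp [ 556.4 -328.8  291.8] yawY -3.91 z [ 5.e-04 -8.e-04 -1.e+00] F [ 0.7  0.3 -2. ] w 29.0
face rim centre r=42 [ 0.55856356 -0.26108445]
317 119
crop origin 217 34
```

View pics/w5.png

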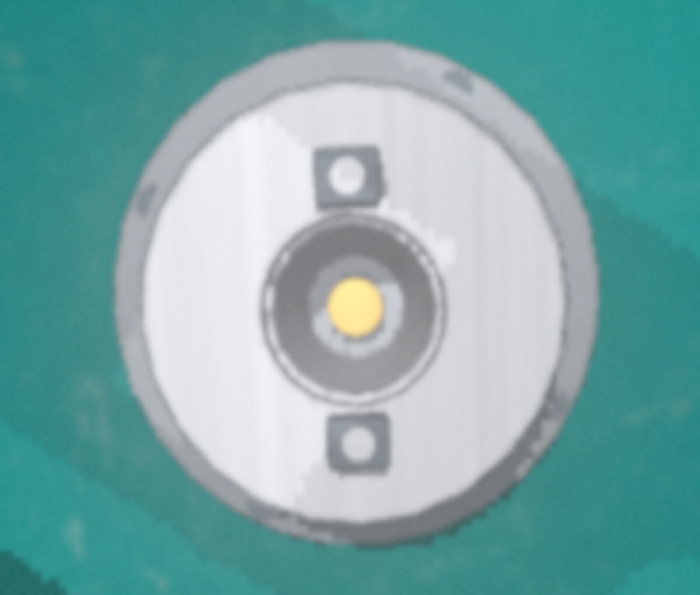

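The face is clear: dog tops at image (316.4,84.0) and (319.3,160.6), bore centre at (318.1,121.7). Now I'll project these and measure the held arbor in the same picture.

Run:
```python
from h import *
d=np.load("w5.npz");P,T,R,K,cR,ct=[d[k] for k in("P","T","R","K","cR","ct")]
def at(u,v,z):
    C=-cR.T@ct; r=cR.T@np.array([(u-K[2])/K[0],(v-K[3])/K[1],1]); return C+r*(z-C[2])/r[2]
A,B=at(316.4,84,.083),at(319.3,160.6,.083);b=at(318.1,121.7,.075)
print("dogs",A,B,"mid",(A+B)/2,np.hypot(*(A-B)[:2]),"angle",np.degrees(np.arctan2(-(A-B)[0],(A-B)[1])),"bore",b)
L=(P-T)@R; z=L[...,2]; r=np.hypot(L[...,0],L[...,1])
m=(r<.032)&(z>.074)&(z<.092); q=L[m]
print(np.histogram(z[m],np.arange(.074,.093,.002)))
top=L[(r<.032)&(z>.078)&(z<.086)][:,:2]
a=np.degrees(np.arctan2(top[:,1],top[:,0])); print("angle range",a.min(),a.max())
# rim: outermost pts by 5-degree bin
rr=np.hypot(*top.T);o=[]
for bb in range(-180,180,5):
    k=abs(a-bb)<2.5
    if k.sum()>3:o.append([*top[k][rr[k].argmax()],bb,k.sum(),rr[k].max()*1000,rr[k].min()*1000])
o=np.array(o);print(o[:,2:].round(1).tolist())
f=least_squares(lambda c:np.hypot(*(o[:,:2]-c).T)-.025,[0,0],loss="soft_l1",f_scale=.0007);print("flange centre tool xy",f.x)
```

```text
dogs [ 0.55969463 -0.23688927  0.083     ] [ 0.55817513 -0.28391625  0.083     ] mid [ 0.55893488 -0.26040276  0.083     ] 0.047051520269124326 angle -1.8506600608343922 bore [ 0.55906295 -0.25961892  0.075     ]
(array([ 146,  142,   79, 1802,  388,  168,  162,  172,  156]), array([0.074, 0.076, 0.078, 0.08 , 0.082, 0.084, 0.086, 0.088, 0.09 ,
       0.092]))
angle range -88.74794268237225 89.43383792613601
[[-85.0, 9.0, 24.4, 23.8], [-80.0, 10.0, 24.3, 23.6], [-75.0, 30.0, 24.3, 19.8], [-70.0, 76.0, 24.4, 16.4], [-65.0, 93.0, 24.4, 16.6], [-60.0, 90.0, 24.5, 17.0], [-55.0, 90.0, 24.4, 16.9], [-50.0, 92.0, 24.6, 16.9], [-45.0, 101.0, 24.6, 17.1], [-40.0, 103.0, 24.7, 16.7], [-35.0, 103.0, 24.7, 16.4], [-30.0, 110.0, 24.7, 16.5], [-25.0, 111.0, 24.8, 16.7], [-20.0, 112.0, 24.8, 16.6], [-15.0, 34.0, 24.7, 16.3], [-10.0, 24.0, 17.4, 16.6], [-5.0, 23.0, 17.6, 16.4], [0.0, 18.0, 17.6, 16.4], [5.0, 19.0, 17.6, 16.3], [10.0, 21.0, 17.6, 16.2], [15.0, 27.0, 18.0, 16.9], [20.0, 71.0, 25.2, 16.5], [25.0, 113.0, 25.2, 16.8], [30.0, 118.0, 25.2, 16.5], [35.0, 111.0, 25.4, 17.1], [40.0, 102.0, 25.3, 17.2], [45.0, 104.0, 25.4, 17.3], [50.0, 100.0, 25.3, 17.7], [55.0, 96.0, 25.3, 17.8], [60.0, 87.0, 25.4, 17.7], [65.0, 91.0, 25.3, 17.7], [70.0, 86.0, 25.3, 17.5], [75.0, 40.0, 25.3, 20.1], [80.0, 10.0, 25.4, 24.4], [85.0, 8.0, 25.6, 24.8]]
flange centre tool xy [-0.00044351  0.00051262]
```

```bash
python3 -m handwheel '[0.4,15,0,0,0,0.6,-1,0.4,20,0,0,0,0.6,-1,0.4,20,0,0,0,0.6,-1,0.4,10,0,0,0,0.5,-1,0.4,3.8,0,0,0,0,-1]' 60
python3 -m handwheel '[0,0,-10,0,0,0,-1,0,0,-25,0,0,0,-1,0,0,-25,0,0,0,-1,0,0,-20,0,0,0,-1,0,0,-10,0,0,0,-1]' 60
python3 -m handwheel '[0,0,0,0,0,0,-1,0,0,0,0,0,0,-1,0,0,0,0,0,0,-1,0,0,0,0,0,0,-1]' 60
python3 -c "
from h import *
state()"
```

```text
t: 7.5
tool_pos: [0.5583, -0.259, 0.2915]
orientation: [2.251, 2.191, 0.0]
force: [-0.1, 0.2, -2.3]
width: 0.0291
grasp_force: 60.1
t: 8.0
tool_pos: [0.5569, -0.2606, 0.198]
orientation: [-2.251, -2.185, 0.002]
force: [-0.6, 0.1, -2.1]
width: 0.0294
grasp_force: 60.1
t: 8.4
tool_pos: [0.5588, -0.2612, 0.203]
orientation: [2.252, 2.187, 0.001]
force: [-0.4, -0.8, -2.3]
width: 0.029
grasp_force: 60.1
t 8.4 tcp [ 558.8 -261.2  203. ] yawY -1.69 z [ 0.0024 -0.0014 -1.    ] F [-0.4 -0.8 -2.3] w 29.0
```

```bash
python3 -m handwheel '[-0.1,0.2,-5,0,0,0,-1,-0.1,0.2,-5,0,0,0,-1,-0.1,0.2,-4,0,0,0,-1,0,0.2,-3,0,0,0,-1,0,0,-2,0,0,0,-1]' 60
python3 -m handwheel '[0,0,0,0,0,0,-1,0,0,0,0,0,0,-1,0,0,0,0,0,0,-1,0,0,0,0,0,0,-1]' 60
python3 -c "
from h import *
state()"
```

```text
t: 8.9
tool_pos: [0.5577, -0.2598, 0.1817]
orientation: [-2.253, -2.188, 0.0]
force: [0.2, -0.6, -3.1]
width: 0.0292
grasp_force: 60.1
t: 9.3
tool_pos: [0.558, -0.26, 0.1827]
orientation: [2.253, 2.188, 0.0]
force: [-0.5, 0.1, -2.7]
width: 0.029
grasp_force: 60.1
t 9.3 tcp [ 558.  -260.   182.7] yawY -1.68 z [ 4.e-04 -3.e-04 -1.e+00] F [-0.5  0.1 -2.7] w 29.0
```

Level and free at 182.7, where dog contact is expected near 176.4. Descending at 10 mm/s.

```bash
python3 -m handwheel '[0,0,-1,0,0,0,-1,0,0,-1,0,0,0,-1,0,0,-1,0,0,0,-1,0,0,-1,0,0,0,-1,0,0,-1,0,0,0,-1]' 60
python3 -m handwheel '[0,0,-1,0,0,0,-1,0,0,-1,0,0,0,-1,0,0,-1,0,0,0,-1,0,0,-0.5,0,0,0,-1,0,0,0,0,0,0,-1]' 60
python3 -c "
from h import *
state()"
```

```text
t: 9.8
tool_pos: [0.5578, -0.2599, 0.1773]
orientation: [-2.254, -2.188, 0.0]
force: [-0.4, -1.0, -2.4]
width: 0.0289
grasp_force: 60.1
t: 10.3
tool_pos: [0.5578, -0.2599, 0.1738]
orientation: [-2.254, -2.188, 0.0]
force: [1.0, 0.8, -2.7]
width: 0.029
grasp_force: 60.1
t 10.3 tcp [ 557.8 -259.9  173.8] yawY -1.68 z [-2.e-04  1.e-04 -1.e+00] F [ 1.   0.8 -2.7] w 29.0
```

Below the dog tops with no force, so the slots are on. Continuing towards the pin.

```bash
python3 -m handwheel '[0.2,0,-0.6,0,0,0,-1,0.2,0,-0.6,0,0,0,-1,0,0,-0.6,0,0,0,-1,0,0,-0.6,0,0,0,-1,0,0,-0.6,0,0,0,-1]' 60
python3 -c "
from h import *
state()"
```

```text
t: 10.8
tool_pos: [0.5584, -0.2601, 0.1722]
orientation: [2.254, 2.188, -0.0]
force: [-2.7, 1.0, 5.0]
width: 0.0291
grasp_force: 61.1
t 10.8 tcp [ 558.4 -260.1  172.2] yawY -1.68 z [ 0.e+00 -3.e-04 -1.e+00] F [-2.7  1.   5. ] w 29.1
```

```bash
python3 -m handwheel '[-0.1,0,-0.6,0,0,0,-1,-0.1,0,-0.6,0,0,0,-1,0,0,-0.6,0,0,0,-1,0,0,-0.6,0,0,0,-1,0,0,-0.6,0,0,0,-1]' 60
python3 -c "
from h import *
state()"
```

```text
t: 11.3
tool_pos: [0.5583, -0.2601, 0.1693]
orientation: [2.253, 2.188, 0.0]
force: [-2.8, 0.7, 4.1]
width: 0.0293
grasp_force: 61.1
t 11.3 tcp [ 558.3 -260.1  169.3] yawY -1.68 z [ 5.e-04 -4.e-04 -1.e+00] F [-2.8  0.7  4.1] w 29.3
```

```bash
python3 -m handwheel '[0,0,-0.5,0,0,0,-1,0,0,-0.5,0,0,0,-1,0,0,-0.5,0,0,0,-1,0,0,0,0,0,0,-1]' 60
python3 -c "
from h import *
state()"
```

```text
t: 11.7
tool_pos: [0.5584, -0.2601, 0.1685]
orientation: [2.253, 2.188, -0.0]
force: [-4.2, 1.5, 8.7]
width: 0.029
grasp_force: 61.7
t 11.7 tcp [ 558.4 -260.1  168.5] yawY -1.68 z [ 3.e-04 -4.e-04 -1.e+00] F [-4.2  1.5  8.7] w 29.0
```

```bash
python3 -m handwheel '[0,0,-0.5,0,0,0,-1,0,0,-0.5,0,0,0,-1,0,0,-0.5,0,0,0,-1,0,0,0,0,0,0,-1]' 60
python3 - <<'E'
from h import *
state()
s=arm.snapshot("wrist");cv2.imwrite("pics/w6.png",cv2.resize(s["color"][150:470,200:450],None,fx=1.85,fy=1.85))
E
```

```text
t: 12.1
tool_pos: [0.5584, -0.2602, 0.1685]
orientation: [2.253, 2.189, -0.0]
force: [-8.2, 4.6, 14.8]
width: 0.0291
grasp_force: 62.5
t 12.1 tcp [ 558.4 -260.2  168.5] yawY -1.67 z [ 0.e+00 -3.e-04 -1.e+00] F [-8.2  4.6 14.8] w 29.1
```

View pics/w6.png

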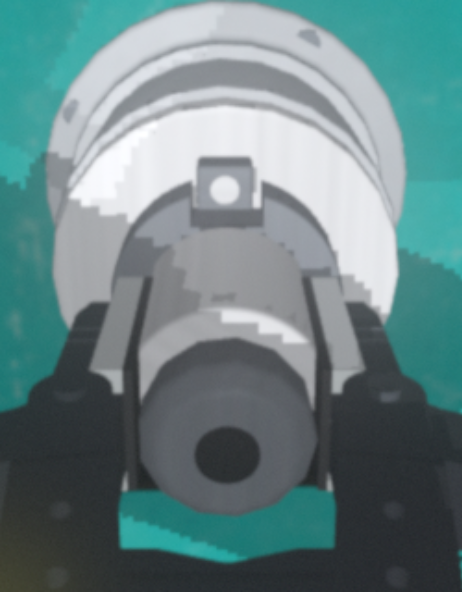

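The dog sits in the slot and z has stopped rigidly at 168.5, the expected seating height. Relieving the push, releasing and withdrawing upward.

```bash
python3 -m handwheel '[0,0,1,0,0,0,-1,0,0,0.5,0,0,0,-1,0,0,0,0,0,0,0.2,0,0,0,0,0,0,0.6,0,0,0,0,0,0,1]' 20
python3 -m handwheel '[0,0,0,0,0,0,1,0,0,0,0,0,0,1,0,0,0,0,0,0,1,0,0,5,0,0,0,1,0,0,10,0,0,0,1]'
python3 -m handwheel '[0,0,20,0,0,0,1,0,0,30,0,0,0,1,0,0,30,0,0,0,1,0,-20,20,0,0,0,1,0,-20,0,0,0,0,1]'
python3 -m handwheel '[0,-20,0,0,0,0,1,0,-15,0,0,0,0,1,0,-5,0,0,0,0,1,0,0,0,0,0,0,1,0,0,0,0,0,0,1]'
python3 - <<'E'
from h import *
state()
s=arm.snapshot("wrist");P=cloud(s)
f=P[near(P,(.5585,-.2605),.024,.078,.095)];n=P[near(P,(.5585,-.2605),.02,.125,.15)];fa=P[near(P,(.5585,-.2605),.040,.07,.08)&~near(P,(.5585,-.2605),.032,0,1)]
print("flange top",np.median(f[:,2]),"nut top",np.median(n[:,2]),(n.max(0)+n.min(0))/2,"face",np.median(fa[:,2]))
cv2.imwrite("pics/w7.png",s["color"])
E
```

```text
t: 12.65
tool_pos: [0.5582, -0.26, 0.1662]
orientation: [2.254, 2.188, 0.0]
force: [0.2, -0.8, -0.3]
width: 0.0713
grasp_force: 0.0
t: 13.15
tool_pos: [0.5576, -0.2597, 0.181]
orientation: [-2.252, -2.187, 0.001]
force: [-0.0, 0.2, 0.6]
width: 0.0853
grasp_force: 0.0
t: 13.65
tool_pos: [0.5597, -0.3012, 0.2873]
orientation: [2.246, 2.184, 0.003]
force: [-0.2, -0.4, 0.3]
width: 0.0855
grasp_force: 0.0
t: 14.15
tool_pos: [0.5578, -0.3397, 0.2803]
orientation: [-2.252, -2.187, 0.0]
force: [0.6, 0.4, -0.2]
width: 0.0852
grasp_force: 0.0
t 14.15 tcp [ 557.8 -339.7  280.3] yawY -1.69 z [-0.0015  0.0014 -1.    ] F [ 0.6  0.4 -0.2] w 85.2
flange top 0.08712495807886264 nut top 0.13755354141753345 [ 0.55923385 -0.26069479  0.13276667] face 0.07513142453573181
```

View pics/w7.png

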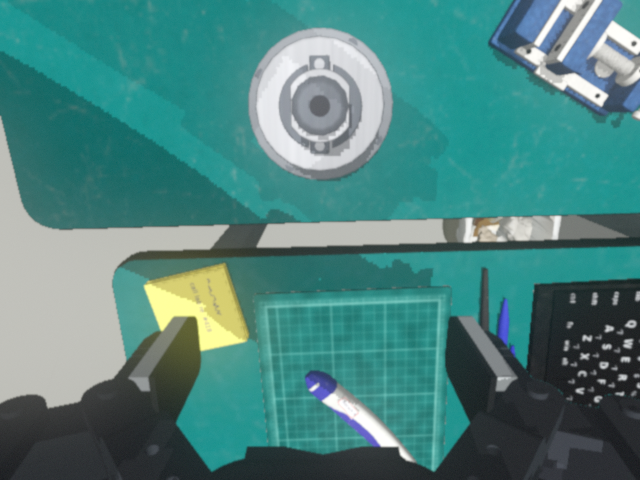

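The arbor is seated at (320,104) with both dogs in its slots. The flange top measures 12.0 mm above the face, so it lies flat, and the gripper is clear.

```bash
python3 -c "
from bench import arm
print(arm.close_job())"
```

```text
the job is handed in; nothing more can be done
None
```

The arbor is seated flat on the spindle face with both slots over the dogs, released and with the gripper clear, and the job is handed in at about 14 s; the hand-in returned no verdict, and I did not re-measure the centre, tape, tin and vice, though nothing touched them as far as I could see.

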